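# Set the new dipstick of the self-watering planter

## Robot

A 6-joint arm with a two-finger parallel gripper is mounted at the origin on the work surface. World frame = base frame: x ahead of the robot, y to its left, z up, the work surface at z = 0. Lengths are in m, angles in rad, forces in N, time in s.
With the tool pointing down it reaches from about 0.325 to 0.75 m from the base axis. Payload 7.6 kg.
Tool frame: the origin (TCP) lies midway between the tips of the shut fingers; the grasp point (between the pads) lies 19 mm behind it (arm.grip_point_offset is the distance from the TCP to the grasp point, in m); z points along the fingers, y is the line along which they close (so a half turn about z gives the same grasp; the last joint's range is limited). The gripper opens to 85 mm and grips with 20 to 120 N. Pads are 22 mm wide; open, the fingers measure 114 mm over their backs; the gripper's body (76 mm by 85 mm) begins 54 mm behind the grasp point. The pads swing forward as they close: fully open they stand 13 mm farther back than shut.
Start: joints at [1.226, 0.052, 1.401, -0, 1.689, -0.07], TCP at [0.142, 0.505, 0.231] pointing down, gripper open.
Joint ranges: [-2.9, 2.9], [-0.91, 2.17], [0.12, 2.37], [-1.06, 4.2], [0.26, 2.73], [-2.93, 2.93]. Speed limits (rad/s): [2.57, 2.57, 3.01, 3.14, 3.14, 3.14].

## Interface

Orientations are given as a unit quaternion [w, x, y, z].
In Python, from workcell import arm, cams gives the robot as it stands.
- The arm moves only by the tool send_rows, never from a script. Its argument "series" is a list of rows, each an object of numbers: "claw": the gripper's target within -1 to 1 (shut at 1, half-way at 0, fully open at -1); "x", "y", "z": the shift along the world's x, y, z normalised to -1 to 1, where 1 is 0.1 m; "wx", "wy", "wz": the turn, a rotation vector about the world's x, y, z normalised to -1 to 1, where 1 is 360 degrees. A call has 1 to 12 rows; each row is the pose to reach, as a shift and turn from the pose commanded when the call began, turning the shorter way round; what a row does not reach only later rows make up. A row lasts 1/10 s, in which the tool goes at most 50 mm and 8.59 degrees, less where a joint would pass 70% of its speed; a pose out of reach is approached as far as the arm can. A call with a number of a shift or a turn outside -1 to 1 is refused whole. A call with a gripper value outside its range is refused whole. The fingers move at their own pace and stop on an object; "newtons" is the grip in N (left out, the last holds). Time passes only in rows, so rows that repeat a pose let the fingers close. It gives the time, the measured TCP pose, the force, the opening and the grip force at its end, in the units of the state.
- arm.sense(): the state, without advancing time (a new reading comes with each control period).
- cams.capture(name): name is "side" or "top"; returns the picture (384x512x3 uint8, red, green, blue); there is no depth.
- cams.camera_model(name): a dict with "fx", "fy", "cx", "cy" (pixels), "k1" (the pictures are not rectified: a ray, as slopes to the right and down, at radius r is drawn at 1 + k1 r^2 times it, then the intrinsics apply), "R" (3x3) and "t" (3): a world point X has camera coordinates R X + t. Camera axes: x right, y down, z forward; pixel columns grow to the right and rows downward; lengths in m; the calibration is good to about 2 mm. A picture is of the moment at which its call begins. camera_model takes no time and is no camera call.
- arm.sign_off(): hands the job in; it is judged then, once.
Trained networks look in the newest picture that a camera, given by its name, has taken for a name from the list of things; names that differ only in an ending like _2 or _b are one class to them, and where a whole thing is asked for, a point or a joint stands for the part that bears it (a point fixed in the world has none). Each returns a list of dicts, best first, with "confidence" (0 to 1); they miss things now and then, are a little off and sometimes report something else, mostly with a low value. They report only what shows in the picture. A call takes as long as a camera call. They do not tell look-alikes from the thing itself.
- cams.search_frame(name, camera): "centre" ([row, column] in pixels, amid what is visible of it).
- cams.landmark_of(name, camera): "centre" ([row, column] in pixels: a listed point, or the origin of a listed thing).
The state is a dict: "clock": time; "q": joint angles; "dq": joint speeds; "joint_torque": joint torques, N m; "tool_pos": TCP position; "eef_rot": TCP orientation; "contact_force": force on the tool from outside, world axes, zero at the start; "moment": the same for the moment, N m; "finger_gap": finger opening in m; "gripper_force": force on a finger pad.
Only numpy, scipy, OpenCV 4.12 (cv2) and the standard library are available. Lean on these libraries where they do the work, as an engineer would, in place of code of your own. Each camera call takes 0.05 s, during which the arm holds its last target. There are 200 camera calls.

## Task

The new wooden dipstick of the self-watering planter has to be set to the depth of its tank: swing the cap of the planter's slanted filler neck well back, past upright, take the dipstick out of the bud vase, and push its round end down the neck until it bottoms out, so that the rim of the neck shoves the rubber ring up the stick and the ring marks the depth. Leave the stick standing in the neck, fully home and let go, with the cap open, and do not knock over or push about the vase, the glass pots or the other things on the table.

Things in the scene. Friction and masses are not known exactly. Their poses are not given: they have to be found in the camera images.
- planter: The self-watering planter, a stone-grey plastic window box of herbs, 160 (x) x 360 (y) x 125 mm high, fixed to the table. Origin: centre of its underside, z up. Its own -x is the long front face, on which the filler neck leans out towards the robot. It is turned by up to about 0.35 rad.
- neck: The planter's filler neck, a round grey tube, fixed: outer diameter 42 mm, bore 28 mm, 121 mm long, leaning 35 degrees from vertical out of the planter's front. Origin: centre of the closed lower end (outside). Its z runs up along the bore and out of the mouth, its y is level and parallel to the planter's front, its x points to the planter and upward. The bore is blind.
- neck_mouth (a point): Centre of the mouth of the neck (the rim's plane, 121 mm along the neck's z), about 115 mm above the table; axes as neck.
- neck_floor (a point): Centre of the closed floor of the bore, 115 mm below the mouth along the neck's axis; axes as neck.
- cap (a joint): Angle of the neck's hinged cap, rad: 0 shut flat over the mouth, grows as the cap swings up and back over towards the planter, stop at 2.6. The hinge is stiff enough (0.015 N m) that the cap stays wherever it is left; it starts nearly shut. The cap is dark grey plastic, 7 mm thick, reaching 64 mm from its hinge: a disc of 52 mm diameter over the mouth, then a lip 30 mm wide that carries the lug. There is no latch.
- cap_hinge (a point): On the cap's hinge axis: in the neck's axes 26.5 mm to +x and 2 mm above the mouth centre. The hinge axis is the neck's y. The axes of this point turn with the cap (shut: as neck).
- cap_lug (a point): Centre of the cap's upright thumb lug, a plate 9 mm thick (cap's x), 30 mm wide (y) and 34 mm tall (z), standing on the lip at the cap's free end, on the side facing the robot: 57.5 mm from the hinge, its centre 23.5 mm above it. To open the cap, pinch the lug across its 30 mm width and carry it up and over in an arc about the hinge; pushed squarely from the front at this end it jams.
- vase_rim (a point): Centre of the rim of the bud vase, white ceramic, 92 mm high, 94 mm across its belly, 35 mm across its neck, 0.7 kg, standing loose on the table to the left or the right. Its bore is 23 mm wide and 80 mm deep; the dipstick stands in it.
- stick_head (a point): Centre of the head of the dipstick. The head is a wooden block 18 (x) x 32 (y) x 58 mm (z); below it runs a round rod of 16 mm diameter, 142 mm long. The whole stick is 200 mm long, 60 g, z along it from the round end to the head; this point lies 171 mm from the end of the rod. At the start it stands in the vase head up, upright or leaning a few degrees, its x axis within about 0.9 rad of the robot's forward direction.
- stick_tip (a point): Centre of the free round end of the dipstick's rod; axes as the stick.
- ring (a joint): Place of the black rubber ring (46 mm diameter, 10 mm thick) that slides along the rod with a friction of about 2.5 N, m: the ring's underside is 86 mm + this value from the end of the rod. It starts at 0 to 0.012 and can rise to 0.045. The ring is too wide for the neck, so its rim stops it; at the right depth it reads 0.029.
- pot_a: Small empty glass pot, 72 mm across, 75 mm high, loose, standing on the side opposite to the vase. Origin: centre of its underside.
- pot_b: Small glass pot, 80 mm across, 65 mm high, loose, between the robot and the planter. Origin: centre of its underside.
- pot_c: Small glass pot, 68 mm across, 70 mm high, loose, between the robot and the planter. Origin: centre of its underside.
- marker: Wooden plant marker lying flat on the right, 110 x 22 x 6 mm, loose. Origin: centre of its underside.
- trowel: Hand trowel lying flat on the left, 280 mm long, 32 mm high, loose. Origin: underside, at the root of the blade.
- wateringcan: Plastic watering can, 152 mm across, 180 mm high, loose, on the right. Its spout, pointing away from the middle of the table, reaches 180 mm from its middle to its own -x. Origin: centre of its underside.
- terracotta: Two terracotta pots stacked, 100 mm across, 106 mm high, loose, on the right. Origin: centre of the underside.
Not all that is in view belongs to the job. Of the things that look like the part that bears stick_head, the largest one is meant.

How it is judged:
By the outcome, as a careful person would: the job done as asked, in the order asked, and still so for the second after the job is handed in, with the robot touching nothing.
It also fails if it takes over 59 s, if anything falls off the work surface, if the arm or the gripper's body presses on something with over 40 N, if the wrist force passes 120 N, or if a joint passes its speed limit or range.

## Working session

There is one attempt and no reset: what is moved stays moved. The work goes in short steps, Python scripts to look and compute and a tool call to move; the robot and the scene stay as the last step left them, time stands still between calls to the robot, and variables do not carry over. Pictures are saved under pics/ and viewed, at most 10 in all, crops included, and the job is handed in when it is done.

Besides the shell and the picture viewer there is one more tool, called after "Call:" as name([rows], argument=value, ...), one row to a line, values as JSON. send_rows: Moves the arm, as the interface text tells. Scaled input: -1 to 1 covers 0.1 m each way for a shift and 360 degrees each way for a turn. Its arguments: {"type":"object","properties":{"series":{"type":"array","items":{"type":"object","properties":{"claw":{"type":"number"},"x":{"type":"number","minimum":-1,"maximum":1},"y":{"type":"number","minimum":-1,"maximum":1},"z":{"type":"number","minimum":-1,"maximum":1},"wx":{"type":"number","minimum":-1,"maximum":1},"wy":{"type":"number","minimum":-1,"maximum":1},"wz":{"type":"number","minimum":-1,"maximum":1}}}},"newtons":{"type":"number"}},"required":["series"]}

```bash
ls; mkdir -p pics; cat > h.py <<'E'
import numpy as np, cv2
from workcell import arm, cams
from scipy.spatial.transform import Rotation as R
def ray(cam,rc):
    m=cams.camera_model(cam); x=(rc[1]-m["cx"])/m["fx"]; y=(rc[0]-m["cy"])/m["fy"]
    u,v=x,y
    for _ in range(20):
        s=1+m["k1"]*(u*u+v*v); u,v=x/s,y/s
    Rm=np.array(m["R"]); t=np.array(m["t"]); d=Rm.T@np.array([u,v,1]); return -Rm.T@t, d/np.linalg.norm(d)
def atz(cam,rc,z):
    o,d=ray(cam,rc); return o+d*(z-o[2])/d[2]
def tri(a,b):
    o1,d1=ray("side",a); o2,d2=ray("top",b)
    s=np.linalg.lstsq(np.array([d1,-d2]).T,o2-o1,rcond=None)[0]
    p,q=o1+d1*s[0],o2+d2*s[1]; return (p+q)/2,np.linalg.norm(p-q)
def proj(cam,X):
    m=cams.camera_model(cam); c=np.array(m["R"])@X+np.array(m["t"]); u,v=c[:2]/c[2]; s=1+m["k1"]*(u*u+v*v)
    return np.array([m["fy"]*v*s+m["cy"],m["fx"]*u*s+m["cx"]])
def save(cam,f,crop=None,k=1):
    im=cams.capture(cam)[:,:,::-1]
    if crop: im=im[crop[0]:crop[1],crop[2]:crop[3]]
    cv2.imwrite(f,cv2.resize(im,None,fx=k,fy=k,interpolation=cv2.INTER_CUBIC))
E
python3 - <<'E'
from h import *
np.set_printoptions(precision=4,suppress=True)
s=arm.sense(); print(s["clock"],s["tool_pos"],s["eef_rot"],arm.grip_point_offset,s["finger_gap"])
a=cams.capture("side");b=cams.capture("top")
cv2.imwrite("pics/a.png",a[:,:,::-1]);cv2.imwrite("pics/b.png",b[:,:,::-1])
for c in("side","top"): print(c,ray(c,(192,256)))
for n in ["neck_mouth","neck_floor","cap_hinge","cap_lug","vase_rim","stick_head","stick_tip","ring","pot_a","pot_b","pot_c","planter","neck"]:
    for c in("side","top"):
        print(n,c,[(np.round(d["centre"],1).tolist(),round(d["confidence"],2)) for d in cams.landmark_of(n,c)][:4])
E
```

```text
pics
0.0 [0.1423 0.505  0.2305] [-0.0002  0.137   0.9906 -0.0008] 0.0187 0.08548392598676995
side (array([ 0.1798, -0.8474,  1.1306]), array([ 0.2696,  0.6321, -0.7265]))
top (array([ 0.4227, -0.0013,  1.1241]), array([ 0.122 ,  0.003 , -0.9925]))
neck_mouth side [([177.1, 265.7], 0.79)]
neck_mouth top [([169.4, 229.0], 0.66)]
neck_floor side [([193.4, 282.6], 0.76)]
neck_floor top [([155.3, 228.2], 0.63), ([222.3, 380.8], 0.43)]
cap_hinge side [([174.2, 273.9], 0.61)]
cap_hinge top [([199.8, 104.7], 0.7), ([159.2, 229.2], 0.58), ([122.7, 222.5], 0.54)]
cap_lug side [([183.8, 257.9], 0.82)]
cap_lug top [([184.8, 232.3], 0.78)]
vase_rim side [([294.6, 268.9], 0.73)]
vase_rim top [([227.5, 373.9], 0.78), ([152.0, 227.5], 0.39)]
stick_head side [([312.9, 217.4], 0.71), ([186.8, 307.1], 0.7), ([279.0, 268.8], 0.61), ([271.9, 307.9], 0.53)]
stick_head top [([279.7, 380.2], 0.77), ([221.3, 377.4], 0.69), ([227.1, 372.2], 0.55), ([180.7, 369.1], 0.48)]
stick_tip side [([338.9, 221.5], 0.77), ([292.9, 304.6], 0.66)]
stick_tip top [([272.8, 368.6], 0.72), ([186.6, 356.2], 0.59)]Traceback (most recent call last):
  File "<stdin>", line 9, in <module>
ValueError: it knows: cap_hinge, cap_lug, marker, neck, neck_floor, neck_mouth, planter, pot, stick_head, stick_tip, terracotta, trowel, vase_rim, wateringcan
```

View pics/a.png

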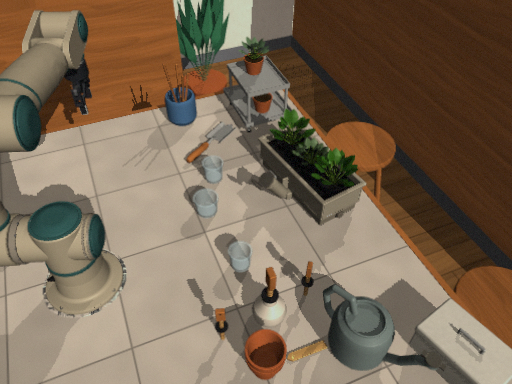

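View pics/b.png

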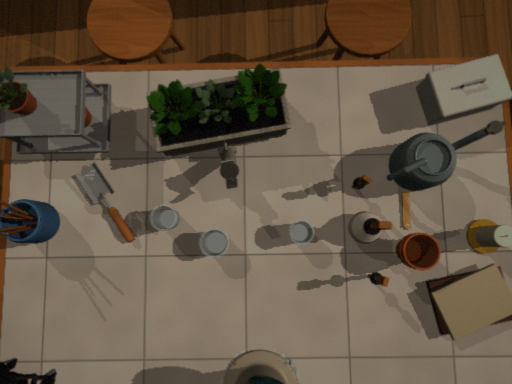

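```bash
python3 - <<'E'
from h import *
np.set_printoptions(precision=4,suppress=True)
for n in ["pot","planter","neck","wateringcan","terracotta","marker"]:
    for c in("side","top"):
        print(n,c,[(np.round(d["centre"],1).tolist(),round(d["confidence"],2)) + (atz(c,d["centre"],0).round(3).tolist(),) for d in cams.landmark_of(n,c)][:4])
for n,a,b in [("mouth",(177.1,265.7),(169.4,229)),("floor",(193.4,282.6),(155.3,228.2)),("hinge",(174.2,273.9),(159.2,229.2)),("lug",(183.8,257.9),(184.8,232.3)),("rimA",(294.6,268.9),(227.5,373.9))]: print(n,tri(a,b))
A=[(312.9,217.4),(186.8,307.1),(279,268.8),(271.9,307.9)];B=[(279.7,380.2),(221.3,377.4),(227.1,372.2),(180.7,369.1)]
for a in A:
  for b in B:
    p,e=tri(a,b)
    if e<.03: print(a,b,p,e)
E
```

```text
pot side [([261.9, 240.5], 0.94, [0.443, -0.116, 0.0]), ([207.3, 208.1], 0.8, [0.422, 0.132, 0.0]), ([175.4, 214.4], 0.74, [0.492, 0.27, 0.0])]
pot top [([233.2, 295.8], 0.75, [0.436, -0.114, 0.0]), ([243.0, 216.9], 0.61, [0.411, 0.12, 0.0]), ([218.8, 170.7], 0.6, [0.485, 0.258, 0.0])]
planter side [([187.8, 305.0], 0.67, [0.767, 0.089, 0.0]), ([276.3, 272.3], 0.62, [0.511, -0.199, 0.0]), ([173.9, 272.8], 0.37, [0.691, 0.196, 0.0]), ([297.5, 268.8], 0.17, [0.473, -0.259, 0.0])]
planter top [([119.5, 224.3], 0.74, [0.786, 0.096, 0.0])]
neck side [([187.7, 281.3], 0.83, [0.69, 0.121, 0.0]), ([185.3, 253.7], 0.51, [0.604, 0.169, 0.0])]
neck top [([153.0, 226.1], 0.63, [0.682, 0.091, 0.0])]
wateringcan side [([344.3, 356.0], 0.71, [0.629, -0.471, 0.0])]
wateringcan top [([167.5, 411.5], 0.78, [0.627, -0.466, 0.0])]
terracotta side [([364.5, 266.0], 0.82, [0.389, -0.431, 0.0])]
terracotta top [([249.4, 402.8], 0.6, [0.384, -0.425, 0.0])]
marker side [([349.6, 311.0], 0.89, [0.513, -0.44, 0.0]), ([208.6, 210.6], 0.63, [0.428, 0.123, 0.0])]
marker top [([207.8, 403.7], 0.68, [0.506, -0.435, 0.0]), ([152.2, 228.6], 0.24, [0.684, 0.083, 0.0])]
mouth (array([0.6065, 0.0732, 0.1283]), np.float64(0.0014723325534911898))
floor (array([0.6735, 0.0829, 0.0145]), np.float64(0.004736452636527221))
hinge (array([0.634 , 0.072 , 0.1319]), np.float64(0.0004088524981530372))
lug (array([0.5707, 0.0641, 0.1191]), np.float64(0.007953673781211945))
rimA (array([ 0.4471, -0.3101,  0.1126]), np.float64(0.0010859566714121612))
(312.9, 217.4) (279.7, 380.2) [ 0.309  -0.315   0.1243] 0.00517705813080729
(279, 268.8) (221.3, 377.4) [ 0.4556 -0.3007  0.169 ] 0.010495542397931082
(279, 268.8) (227.1, 372.2) [ 0.4499 -0.2928  0.1584] 0.0070171173135383895
(271.9, 307.9) (180.7, 369.1) [ 0.5676 -0.2974  0.1305] 0.004413545575872332
```

The side view shows the planter near (310,175) with its neck at (272,184) and the white vase with stick at (269,290). Candidates for stick_head in side (column,row) are vase stick (269,279), small one (221,313) and small one (308,272). The stick in the vase is the largest, so I'll check it in a crop.

```bash
python3 - <<'E'
from h import *
a=cv2.imread("pics/a.png");b=cv2.imread("pics/b.png")
def c(im,r0,c0): return cv2.resize(im[r0:r0+75,c0:c0+100],(400,300),interpolation=cv2.INTER_CUBIC)
cv2.imwrite("pics/c.png",np.vstack([np.hstack([c(a,145,225),c(b,130,180)]),np.hstack([c(a,258,220),c(b,190,330)])]))
E
```

```text
(no output)
```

View pics/c.png

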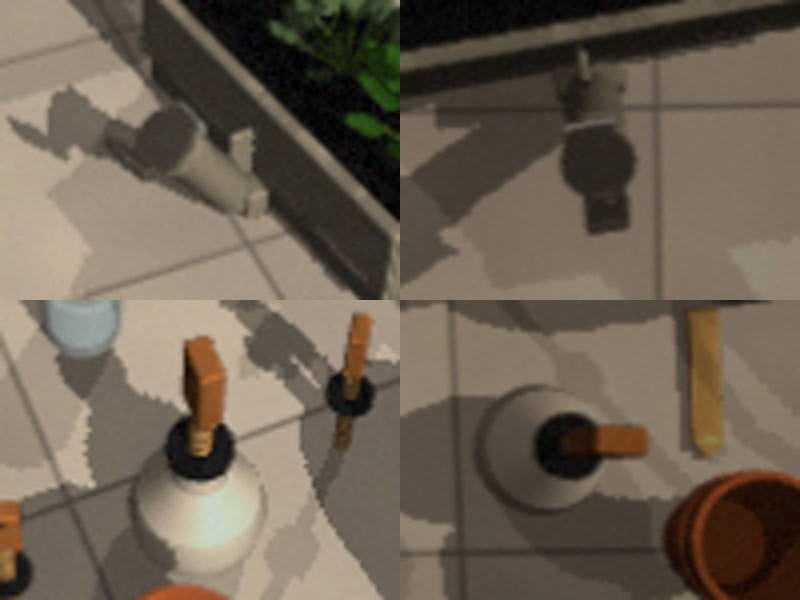

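The crop confirms that the stick in the vase (top view near column 374, row 222) has the largest head. The others are short stubs. The cap is nearly shut with its lug towards the robot. Next I fit the neck and stick poses.

```bash
cat > fit.py <<'E'
from h import *
from scipy.optimize import least_squares, differential_evolution
np.set_printoptions(precision=4,suppress=True)
L=np.radians(35)
def neck(p):  # mouth x,y,yaw -> mouth, axes
    mx,my,yaw=p[:3]; h=np.array([np.cos(yaw),np.sin(yaw),0]); Z=np.array([0,0,1.])
    return np.array([mx,my,.115]), h*np.cos(L)+Z*np.sin(L), np.array([-np.sin(yaw),np.cos(yaw),0]), -h*np.sin(L)+Z*np.cos(L)
def pts(p):
    M,X,Y,N=neck(p); th=p[3]; H=M+.0265*X+.002*N
    rad=-np.cos(th)*X+np.sin(th)*N; nor=np.sin(th)*X+np.cos(th)*N
    return dict(neck_mouth=M,neck_floor=M-.115*N,cap_hinge=H,cap_lug=H+.0575*rad+.0235*nor)
def detect(names,cs=("side","top"),n=2):
    out=[]
    for _ in range(n):
        for c in cs:
            cams.capture(c)
            for k in names:
                for d in cams.landmark_of(k,c)[:4]: out.append((k,c,np.array(d["centre"]),d["confidence"]))
    return out
def fitneck(p0,obs):
    def r(p):
        P=pts(p); return np.concatenate([(proj(c,P[k])-z) for k,c,z,w in obs]+[[(p[2]-.147)*50]])
    o0=[o for o in obs if np.linalg.norm(proj(o[1],pts(p0)[o[0]])-o[2])<15]
    obs[:]=o0
    s=least_squares(r,p0,loss="soft_l1",f_scale=1.5); return s.x,r(s.x)
E
python3 - <<'E'
from fit import *
obs=detect(["neck_mouth","neck_floor","cap_hinge","cap_lug"],n=1)
p,r=fitneck([.607,.075,.147,.1],obs); print(p); 
for (k,c,z,w),e in zip(obs,r[:-1].reshape(-1,2)): print(k,c,z,e)
print(pts(p))
# planter rim edge yaw from top view crop points (crop4x at c0=180,r0=130)
q=[atz("top",(130+y/4,180+x/4),.125) for x,y in((10,92),(395,37))]; print("rim pts",q)
# stick
a=cv2.imread("pics/a.png");b=cv2.imread("pics/b.png")
def mask(im,r0,r1,c0,c1):
    h=cv2.cvtColor(im,cv2.COLOR_BGR2HSV); m=((h[...,0]<16)&(h[...,1]>110)&(h[...,2]>60)).astype(np.uint8)
    k=np.zeros_like(m);k[r0:r1,c0:c1]=m[r0:r1,c0:c1];return k
m={"side":mask(a,262,294,262,280),"top":mask(b,215,234,366,396)}
for c in m: print(c,m[c].sum(),np.argwhere(m[c]).min(0),np.argwhere(m[c]).max(0))
corners=np.array([[x,y,z] for x in(-.009,.009) for y in(-.016,.016) for z in(-.029,.029)])
def cost(p):
    rot=R.from_euler("z",p[5])  # yaw then lean
    rr=R.from_rotvec([p[3],p[4],0])*rot; t=0
    for c in m:
        P=np.array([proj(c,x) for x in rr.apply(corners)+p[:3]])[:,::-1]
        hull=cv2.convexHull((P*8+4).astype(np.float32)).astype(np.int32)
        im=np.zeros((384*8,512*8),np.uint8) if 0 else None
        o=np.floor(P.min(0)-6).astype(int); o=np.minimum(o,np.argwhere(m[c]).min(0)[::-1]-4); s=70
        w=np.zeros((s*8,s*8),np.uint8); cv2.fillConvexPoly(w,hull-o*8,1)
        w=cv2.resize(w.astype(np.float32),(s,s),interpolation=cv2.INTER_AREA)
        t+=np.abs(w-m[c][o[1]:o[1]+s,o[0]:o[0]+s]).sum()
    return t
for seed in(1,2):
    s=differential_evolution(cost,[(.42,.48),(-.34,-.28),(.165,.2),(-.15,.15),(-.15,.15),(-.95,.95)],seed=seed,maxiter=80,popsize=10)
    rr=R.from_rotvec([s.x[3],s.x[4],0]); print(s.fun,s.x,"at z.097:",s.x[:3]-rr.apply([0,0,1])*(s.x[2]-.097))
print("rim",[atz(c,z,.092) for c,z in(("side",(294.6,268.9)),("top",(227.5,373.9)))])
E
```

```text
[0.6113 0.0732 0.1485 0.0442]
neck_mouth side [178.8 262.7] [0.7892 4.485 ]
neck_floor side [191.9 282.4] [0.1337 0.3944]
cap_hinge side [176.5 275.6] [-2.9486 -2.8681]
cap_lug side [182.9 256.9] [ 0.0345 -0.4613]
neck_mouth top [167.9 231. ] [ 0.9233 -1.7119]
cap_hinge top [159.8 225.2] [0.3971 2.4101]
cap_lug top [184.6 231.4] [-1.4868  0.089 ]
{'neck_mouth': array([0.6113, 0.0732, 0.115 ]), 'neck_floor': array([0.6765, 0.083 , 0.0208]), 'cap_hinge': array([0.6316, 0.0762, 0.1318]), 'cap_lug': array([0.5712, 0.0672, 0.1208])}
rim pts [array([0.655 , 0.1986, 0.125 ]), array([ 0.6881, -0.0621,  0.125 ])]
side 163 [267 266] [291 275]
top 96 [221 379] [228 391]Traceback (most recent call last):
  File "<stdin>", line 29, in <module>
    return fun(*args, **kwargs)
    ret = solver.solve()
    next(self)
    ~~~~^^^^^^
    energy = self.func(parameters)
    return self.f(x, *self.args)
           ~~~~~~^^^^^^^^^^^^^^^
  File "<stdin>", line 20, in cost
  File "h.py", line 17, in proj
    m=cams.camera_model(cam); c=np.array(m["R"])@X+np.array(m["t"]); u,v=c[:2]/c[2]; s=1+m["k1"]*(u*u+v*v)
ValueError: time passes only in moves, steps and waits
```

```bash
python3 - <<'E'
s=open("h.py").read()
s=s.replace('def ray','MD={c:cams.camera_model(c) for c in("side","top")}\ndef ray').replace('m=cams.camera_model(cam);','m=MD[cam];')
open("h.py","w").write(s)
E
cat > st.py <<'E'
from fit import *
a=cv2.imread("pics/a.png");b=cv2.imread("pics/b.png")
def mask(im,r0,r1,c0,c1):
    h=cv2.cvtColor(im,cv2.COLOR_BGR2HSV); m=((h[...,0]<18)&(h[...,1]>100)&(h[...,2]>40)).astype(np.uint8)
    k=np.zeros_like(m);k[r0:r1,c0:c1]=m[r0:r1,c0:c1];return k
m={"side":mask(a,262,294,262,280),"top":mask(b,215,234,366,396)}
if __name__=="__main__":
  for c in m:
    print(c);
    q=np.argwhere(m[c]);lo=q.min(0);hi=q.max(0);print(lo,hi)
    for r in m[c][lo[0]:hi[0]+1,lo[1]:hi[1]+1]: print("".join(".#"[v] for v in r))
  corners=np.array([[x,y,z] for x in(-.009,.009) for y in(-.016,.016) for z in(-.029,.029)])
  def cost(p):
    rr=R.from_rotvec([p[3],p[4],0])*R.from_euler("z",p[5]); t=0
    for c in m:
        P=np.array([proj(c,x) for x in rr.apply(corners)+p[:3]])[:,::-1]
        o=np.argwhere(m[c]).min(0)[::-1]-15; s=60
        hull=cv2.convexHull(((P-o+.5)*8).astype(np.float32)).astype(np.int32)
        w=np.zeros((s*8,s*8),np.uint8); cv2.fillConvexPoly(w,hull,1)
        w=cv2.resize(w.astype(np.float32),(s,s),interpolation=cv2.INTER_AREA)
        t+=np.abs(w-m[c][o[1]:o[1]+s,o[0]:o[0]+s]).sum()
    return t
  for seed in(1,2):
    s=differential_evolution(cost,[(.42,.48),(-.34,-.28),(.165,.2),(-.15,.15),(-.15,.15),(-.95,.95)],seed=seed,maxiter=60,popsize=10)
    rr=R.from_rotvec([s.x[3],s.x[4],0]); print(s.fun,s.x,"at z.097:",s.x[:3]-rr.apply([0,0,1])*(s.x[2]-.097))
  print("rim",[atz(c,z,.092) for c,z in(("side",(294.6,268.9)),("top",(227.5,373.9)))])
E
python3 st.py
```

```text
side
[267 266] [293 275]
...###....
#######...
#######...
########..
########..
#########.
#########.
##########
#.########
#.########
##########
##########
##########
##########
##########
##########
.#########
.#########
..########
..########
..########
.#########
..#####.#.
.#######..
..######..
.#######..
.#######..
top
[221 371] [229 391]
.......#########.....
...#...##############
....#..##############
...###.##############
##.#.#.##############
.#.##.###############
.......##############
.........############
.........#...........
82.8125 [ 0.4507 -0.3098  0.1804 -0.1426 -0.009  -0.1525] at z.097: [ 0.4514 -0.3217  0.0979]
82.125 [ 0.4505 -0.3097  0.1803 -0.1416 -0.0022 -0.1588] at z.097: [ 0.4507 -0.3215  0.0978]
rim [array([ 0.453 , -0.2993,  0.092 ]), array([ 0.447 , -0.3162,  0.092 ])]
```

```bash
python3 - <<'E'
from h import *
print(tri((294.75,270),(226.2,372)))
print(tri((270,268.5),(225,391)),"rough top of head")
s=open("st.py").read()
s=s.replace('m={"side":mask(a,262,294,262,280),"top":mask(b,215,234,366,396)}','''m={"side":mask(a,262,289,262,280),"top":mask(b,215,230,366,396)}
hs=cv2.cvtColor(b,cv2.COLOR_BGR2HSV)[219:231,368:394]
if __name__=="__main__":
  print(hs[...,1]);print(hs[...,2])
m["top"][:,:371]=0; m["top"][:221]=0;m["top"][229:]=0;m["top"]=cv2.morphologyEx(m["top"],cv2.MORPH_CLOSE,np.ones((5,5),np.uint8))''')
open("st.py","w").write(s)
E
python3 st.py
```

```text
(array([ 0.45114013, -0.30760512,  0.10521013]), np.float64(0.0017992334238552924))
(array([ 0.44566235, -0.31284773,  0.23129402]), np.float64(0.006907230379775992)) rough top of head
[[ 79  79  55  58  27  54  29  51  43  49  50  59  60  60  59  64  63  64
   60  57  62  58  60  60  59  59]
 [ 96  91  64  15  57  85  80  17  49  50  45  48  64  65  68  65  65  62
   61  62  62  61  58  60  59  61]
 [ 38 105  43  64  68  34 111  98 115 150 118 116 134 138 132 124 111 113
  106  95  80  74  73  69  61  59]
 [ 48  36  30  54 127 193 170 201 193 223 225 193 187 187 191 189 187 182
  181 176 177 173 163 118  67  62]
 [ 43  18  39 149 193 203 204 206 209 235 215 202 193 197 191 190 194 195
  200 195 193 201 188 146  86  61]
 [ 70 119 128 185 191 255 193 188 211 204 184 191 199 188 195 187 194 198
  202 191 196 202 184 154  87  61]
 [ 64 210 175 152 184 208 174 229 218 248 194 208 197 199 195 191 199 199
  190 193 201 205 199 153  91  64]
 [116 170 155 170 174 172 194 230 185 180 202 192 191 192 192 191 195 189
  185 197 198 196 186 155  90  65]
 [255  48 142 148 196 201 196 188 207 240 2
[... 1733 characters left out ...]
#....
#######...
#######...
########..
########..
#########.
#########.
##########
#.########
#.########
##########
##########
##########
##########
##########
##########
.#########
.#########
..########
..########
..########
.#########
top
[221 371] [228 391]
.......#########.....
...##################
...##################
...##################
#####################
.####################
.......##############
.........############
68.125 [ 0.4521 -0.3066  0.1806  0.0149 -0.0607 -0.1211] at z.097: [ 0.4572 -0.3053  0.0972]
68.4375 [ 0.452  -0.3062  0.1817  0.0196 -0.0612 -0.1319] at z.097: [ 0.4572 -0.3045  0.0972]
rim [array([ 0.453 , -0.2993,  0.092 ]), array([ 0.447 , -0.3162,  0.092 ])]
```

```bash
cat > mv.py <<'E'
from fit import *
def toolrot(z,y):
    z=z/np.linalg.norm(z); y=y-z*(y@z); y/=np.linalg.norm(y); return R.from_matrix(np.array([np.cross(y,z),y,z]).T)
def cur():
    s=arm.sense(); q=s["eef_rot"]; return s,R.from_quat([q[1],q[2],q[3],q[0]])
def need(pos,Rt):
    s,Rc=cur(); return (np.array(pos)-s["tool_pos"])/.1,(Rt*Rc.inv()).as_rotvec()/(2*np.pi)
yaw=.138; h=np.array([np.cos(yaw),np.sin(yaw),0]); ny=np.array([-np.sin(yaw),np.cos(yaw),0])
def tilt(deg): t=np.radians(deg); return toolrot(h*np.sin(t)-np.array([0,0,np.cos(t)]),ny)
E
python3 -c "
from mv import *
print(need([.538,.0625,.19],tilt(35)),arm.sense()['clock'])"
```

```text
(array([ 3.9557, -4.4285, -0.4134]), array([-0.0067, -0.0977,  0.0636])) 1.9
```

Call:
send_rows([
  {"x": 0.79,"y": -0.885,"claw": -1},
  {"x": 0.79,"y": -0.885,"claw": -1},
  {"x": 0.79,"y": -0.885,"claw": -1},
  {"x": 0.79,"y": -0.885,"claw": -1},
])

```text
invalid input
```

Call:
send_rows([
  {"x": 0.79,"y": -0.885},
  {"x": 0.79,"y": -0.885},
  {"x": 0.79,"y": -0.885},
  {"x": 0.79,"y": -0.885},
])

```text
invalid input
```

Call:
send_rows([
  {"x": 0.79,"y": -0.885},
  {"x": 0.79,"y": -0.885},
  {"x": 0.79,"y": -0.885},
  {"x": 0.79,"y": -0.885},
])

```text
invalid input
```

Call:
send_rows([
  {"x": 0.79,"y": -0.885,"wx": -0.0067,"wy": -0.0977,"wz": 0.0636},
  {"x": 0.79,"y": -0.885,"wx": -0.0067,"wy": -0.0977,"wz": 0.0636},
  {"x": 0.79,"y": -0.885,"wx": -0.0067,"wy": -0.0977,"wz": 0.0636},
  {"x": 0.79,"y": -0.885,"wx": -0.0067,"wy": -0.0977,"wz": 0.0636},
  {"x": 0.79,"y": -0.885,"wx": -0.0067,"wy": -0.0977,"wz": 0.0636},
  {"x": 0.79,"y": -0.885,"wx": -0.0067,"wy": -0.0977,"wz": 0.0636},
])

```text
invalid input
```

Call:
send_rows([
  {"x": 0.79,"y": -0.885},
  {"x": 0.79,"y": -0.885},
  {"x": 0.79,"y": -0.885,"z": -0.4},
  {"x": 0.79,"y": -0.885,"z": -0.4},
])

```text
invalid input
```

```bash
python3 - <<'E'
from mv import *
print(need([.5776,.068,.1117],tilt(35)),arm.sense()['clock'])
a=cams.capture("side");b=cams.capture("top")
def c(im,r0,c0): return cv2.resize(im[r0:r0+100,c0:c0+100,::-1],(400,400),interpolation=cv2.INTER_CUBIC)
cv2.imwrite("pics/d.png",np.hstack([c(a,120,210),c(b,120,180)]))
E
```

```text
(array([ 4.3517, -4.3735, -1.1964]), array([-0.0067, -0.0977,  0.0636])) 1.9
```

View pics/d.png

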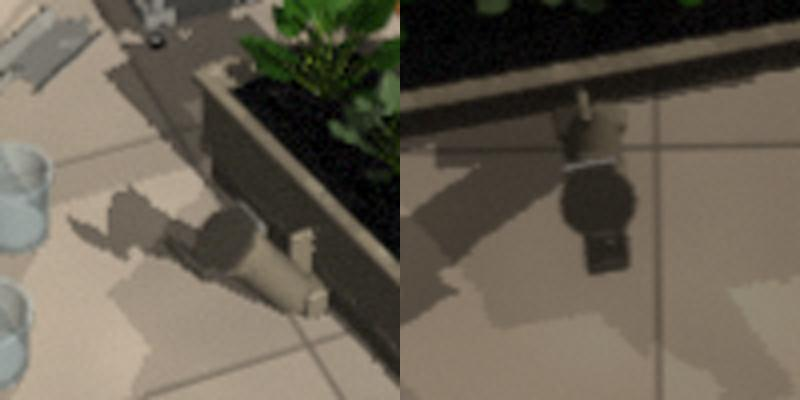

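The picture shows the scene unmoved, because every move was refused. Perhaps each row needs all its fields.

Call:
send_rows([
  {"x": 0.79,"y": -0.885,"z": 0,"wx": 0,"wy": 0,"wz": 0,"claw": -1},
  {"x": 0.79,"y": -0.885,"z": 0,"wx": 0,"wy": 0,"wz": 0,"claw": -1},
  {"x": 0.79,"y": -0.885,"z": 0,"wx": 0,"wy": 0,"wz": 0,"claw": -1},
  {"x": 0.79,"y": -0.885,"z": 0,"wx": 0,"wy": 0,"wz": 0,"claw": -1},
], newtons=30)

```text
clock: 2.4
tool_pos: [0.2229, 0.4155, 0.2317]
eef_rot: [0.0, 0.139, 0.99, 0.0]
contact_force: [0.4, 0.0, -0.2]
finger_gap: 0.0856
gripper_force: 0.0
```

Call:
send_rows([
  {"x": 0.79,"y": -0.885,"z": 0,"wx": 0,"wy": 0,"wz": 0,"claw": -1},
  {"x": 0.79,"y": -0.885,"z": 0,"wx": 0,"wy": 0,"wz": 0,"claw": -1},
  {"x": 0.79,"y": -0.885,"z": 0,"wx": 0,"wy": 0,"wz": 0,"claw": -1},
])

```text
clock: 2.7
tool_pos: [0.3018, 0.3269, 0.2314]
eef_rot: [0.0, 0.138, 0.99, 0.0]
contact_force: [-0.1, 0.9, 1.1]
finger_gap: 0.0855
gripper_force: 0.0
```

Call:
send_rows([
  {"x": 0.79,"y": -0.885,"z": 0,"wx": 0,"wy": 0,"wz": 0,"claw": -1},
  {"x": 0.79,"y": -0.885,"z": 0,"wx": 0,"wy": 0,"wz": 0,"claw": -1},
  {"x": 0.79,"y": -0.885,"z": 0,"wx": 0,"wy": 0,"wz": 0,"claw": -1},
])

```text
clock: 3.0
tool_pos: [0.3811, 0.2381, 0.2313]
eef_rot: [0.0, 0.138, 0.99, -0.0]
contact_force: [0.5, 0.9, -0.1]
finger_gap: 0.0854
gripper_force: 0.0
```

Call:
send_rows([
  {"x": 0.79,"y": -0.885,"z": 0,"wx": -0.0067,"wy": -0.0977,"wz": 0.0636,"claw": -1},
  {"x": 0.79,"y": -0.885,"z": 0,"wx": -0.0067,"wy": -0.0977,"wz": 0.0636,"claw": -1},
  {"x": 0.79,"y": -0.885,"z": 0,"wx": -0.0067,"wy": -0.0977,"wz": 0.0636,"claw": -1},
  {"x": 0.79,"y": -0.885,"z": 0,"wx": -0.0067,"wy": -0.0977,"wz": 0.0636,"claw": -1},
  {"x": 0.79,"y": -0.885,"z": 0,"wx": -0.0067,"wy": -0.0977,"wz": 0.0636,"claw": -1},
  {"x": 0.79,"y": -0.885,"z": 0,"wx": -0.0067,"wy": -0.0977,"wz": 0.0636,"claw": -1},
])

```text
clock: 3.6
tool_pos: [0.4566, 0.1517, 0.2292]
eef_rot: [0.299, -0.066, 0.952, 0.021]
contact_force: [-0.3, -0.1, 0.3]
finger_gap: 0.0854
gripper_force: 0.0
```

Call:
send_rows([
  {"x": 0.79,"y": -0.885,"z": 0,"wx": 0,"wy": 0,"wz": 0,"claw": -1},
  {"x": 0.79,"y": -0.885,"z": 0,"wx": 0,"wy": 0,"wz": 0,"claw": -1},
  {"x": 0.79,"y": -0.885,"z": -0.4,"wx": 0,"wy": 0,"wz": 0,"claw": -1},
  {"x": 0.79,"y": -0.885,"z": -0.4,"wx": 0,"wy": 0,"wz": 0,"claw": -1},
])

```text
clock: 4.0
tool_pos: [0.5369, 0.0615, 0.1857]
eef_rot: [0.295, -0.063, 0.953, 0.021]
contact_force: [-0.1, -0.2, -1.2]
finger_gap: 0.0854
gripper_force: 0.0
```

```bash
python3 - <<'E'
from mv import *
s=arm.sense();print(s['clock'],s['tool_pos'],s['q'])
print(need([.5776,.068,.1117],tilt(35)))
a=cams.capture("side");b=cams.capture("top")
def c(im,r0,c0): return cv2.resize(im[r0:r0+100,c0:c0+100,::-1],(400,400),interpolation=cv2.INTER_CUBIC)
cv2.imwrite("pics/d.png",np.hstack([c(a,120,210),c(b,120,180)]))
E
```

```text
4.0 [0.5369 0.0615 0.1857] [ 0.0072 -0.3215  1.9283  0.0913  0.9413 -1.7277]
(array([ 0.4068,  0.0654, -0.7401]), array([-0.0002, -0.0019,  0.0007]))
```

View pics/d.png

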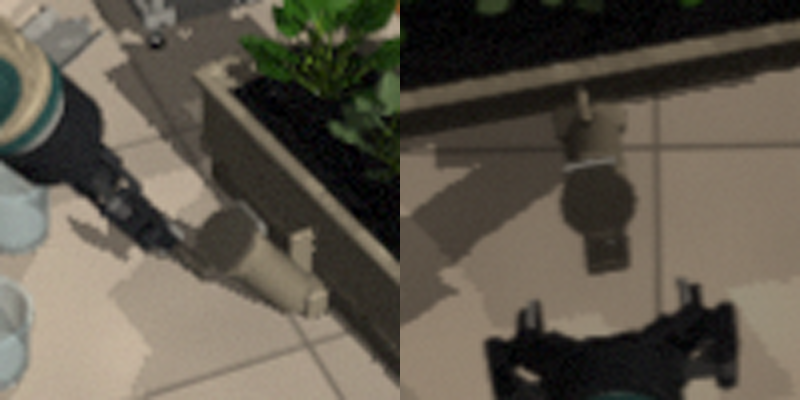

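The fingers straddle the lug line in the top view, with finger tips at crop columns 532 and 690 and the lug at 607. I move in and pinch.

Call:
send_rows([
  {"x": 0.12,"y": 0.025,"z": -0.33,"wx": 0,"wy": 0,"wz": 0,"claw": -1},
  {"x": 0.27,"y": 0.045,"z": -0.55,"wx": 0,"wy": 0,"wz": 0,"claw": -1},
  {"x": 0.42,"y": 0.067,"z": -0.765,"wx": 0,"wy": 0,"wz": 0,"claw": -1},
  {"x": 0.42,"y": 0.067,"z": -0.765,"wx": 0,"wy": 0,"wz": 0,"claw": -1},
  {"x": 0.42,"y": 0.067,"z": -0.765,"wx": 0,"wy": 0,"wz": 0,"claw": 1},
  {"x": 0.42,"y": 0.067,"z": -0.765,"wx": 0,"wy": 0,"wz": 0,"claw": 1},
  {"x": 0.42,"y": 0.067,"z": -0.765,"wx": 0,"wy": 0,"wz": 0,"claw": 1},
  {"x": 0.42,"y": 0.067,"z": -0.765,"wx": 0,"wy": 0,"wz": 0,"claw": 1},
  {"x": 0.42,"y": 0.067,"z": -0.765,"wx": 0,"wy": 0,"wz": 0,"claw": 1},
], newtons=30)

```text
clock: 5.0
tool_pos: [0.5797, 0.0694, 0.1162]
eef_rot: [0.301, -0.066, 0.951, 0.021]
contact_force: [-5.8, -2.1, 5.8]
finger_gap: 0.0291
gripper_force: 33.8
```

```bash
python3 - <<'E'
from mv import *
s,Rc=cur(); print(s['clock'],s['tool_pos'],s['finger_gap'],s['gripper_force'],s['contact_force'],s['moment'])
g=np.array(s['tool_pos'])-.0187*Rc.apply([0,0,1]); print("grasp",g)
# arc waypoints
p=[.6113,.0732,.138,.044]
P=pts(p);H=P["cap_hinge"]; v=g-H; a,b=v@h,v[2]; r=np.hypot(a,b); ph=np.degrees(np.arctan2(b,-a)); print("H",H,"r",r,"ang",ph)
tp=np.array(s['tool_pos'])
for d,tl in((20,35),(40,35),(60,35),(80,35),(100,32),(120,27),(135,22)):
    a2=np.radians(ph+d); gg=g+(-np.cos(a2)*r-a)*h+np.array([0,0,np.sin(a2)*r-b])
    t=gg+.0187*tilt(tl).apply([0,0,1]); print(d,((t-tp)/.1).round(3),((tilt(tl)*Rc.inv()).as_rotvec()/2/np.pi).round(4))
E
```

```text
5.0 [0.5797 0.0694 0.1162] 0.029097822414349155 33.78124237060547 [-5.789 -2.136  5.818] [-0.0587  0.4971  0.0879]
grasp [0.5691 0.0679 0.1315]
H [0.6317 0.076  0.1318] r 0.06313578762180141 ang -0.32752872531934313
20 [0.036 0.005 0.216] [-0.      0.0003  0.0001]
40 [0.144 0.02  0.406] [-0.      0.0003  0.0001]
60 [0.309 0.043 0.548] [-0.      0.0003  0.0001]
80 [0.513 0.071 0.625] [-0.      0.0003  0.0001]
100 [0.722 0.1   0.62 ] [-0.0012  0.0086  0.0001]
120 [0.912 0.127 0.539] [-0.0031  0.0223  0.0001]
135 [1.028 0.143 0.432] [-0.005   0.0361  0.0001]
```

Call:
send_rows([
  {"x": 0.02,"y": 0.012,"z": 0.18,"wx": 0,"wy": 0,"wz": 0,"claw": 1},
  {"x": 0.044,"y": 0.017,"z": 0.286,"wx": 0,"wy": 0,"wz": 0,"claw": 1},
  {"x": 0.09,"y": 0.024,"z": 0.385,"wx": 0,"wy": 0,"wz": 0,"claw": 1},
  {"x": 0.152,"y": 0.032,"z": 0.476,"wx": 0,"wy": 0,"wz": 0,"claw": 1},
  {"x": 0.228,"y": 0.043,"z": 0.552,"wx": 0,"wy": 0,"wz": 0,"claw": 1},
  {"x": 0.317,"y": 0.055,"z": 0.618,"wx": 0,"wy": 0,"wz": 0,"claw": 1},
  {"x": 0.317,"y": 0.055,"z": 0.618,"wx": 0,"wy": 0,"wz": 0,"claw": 1},
])

```text
clock: 5.7
tool_pos: [0.6117, 0.0747, 0.1768]
eef_rot: [0.3, -0.066, 0.951, 0.02]
contact_force: [-2.6, -4.2, 1.4]
finger_gap: 0.029
gripper_force: 32.0
```

```bash
python3 - <<'E'
from mv import *
s,Rc=cur(); print(s['clock'],s['tool_pos'],s['finger_gap'],s['gripper_force'],s['contact_force'],s['moment'])
a=cams.capture("side");b=cams.capture("top")
def c(im,r0,c0): return cv2.resize(im[r0:r0+100,c0:c0+100,::-1],(400,400),interpolation=cv2.INTER_CUBIC)
cv2.imwrite("pics/e.png",np.hstack([c(a,120,210),c(b,120,180)]))
E
```

```text
5.7 [0.6117 0.0747 0.1768] 0.029002335540434916 32.02655553817749 [-2.5834 -4.1835  1.4495] [-0.6373  0.5662 -0.3805]
```

View pics/e.png

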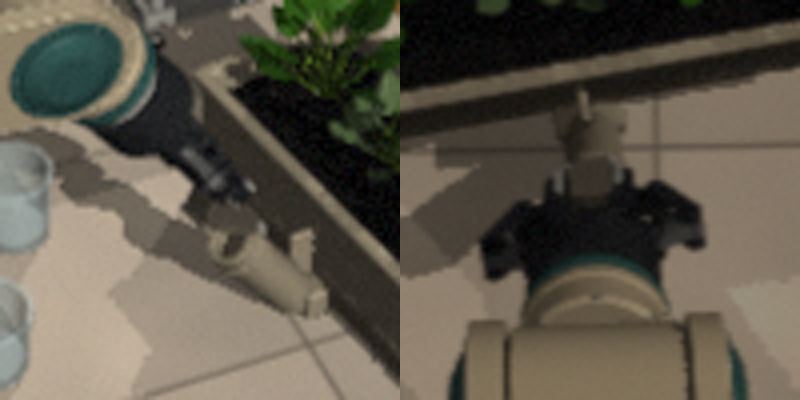

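The cap is coming up with the lug held. I continue over the arc.

Call:
send_rows([
  {"x": 0.09,"y": 0.01,"z": 0.04,"wx": 0,"wy": 0,"wz": 0,"claw": 1},
  {"x": 0.19,"y": 0.02,"z": 0.065,"wx": 0,"wy": 0,"wz": 0,"claw": 1},
  {"x": 0.31,"y": 0.03,"z": 0.07,"wx": 0,"wy": 0.004,"wz": 0,"claw": 1},
  {"x": 0.42,"y": 0.045,"z": 0.062,"wx": -0.001,"wy": 0.008,"wz": 0,"claw": 1},
  {"x": 0.53,"y": 0.06,"z": 0.02,"wx": -0.002,"wy": 0.015,"wz": 0,"claw": 1},
  {"x": 0.625,"y": 0.07,"z": -0.03,"wx": -0.003,"wy": 0.022,"wz": 0,"claw": 1},
  {"x": 0.75,"y": 0.085,"z": -0.143,"wx": -0.005,"wy": 0.036,"wz": 0,"claw": 1},
  {"x": 0.8,"y": 0.09,"z": -0.21,"wx": -0.005,"wy": 0.036,"wz": 0,"claw": 1},
  {"x": 0.8,"y": 0.09,"z": -0.21,"wx": -0.005,"wy": 0.036,"wz": 0,"claw": 1},
])

```text
clock: 6.7
tool_pos: [0.6932, 0.0876, 0.1578]
eef_rot: [0.193, -0.069, 0.979, 0.016]
contact_force: [0.6, 8.7, 6.5]
finger_gap: 0.0284
gripper_force: 41.5
```

```bash
python3 - <<'E'
from mv import *
s,Rc=cur(); print(s['clock'],s['tool_pos'],s['finger_gap'],s['gripper_force'],s['contact_force'],s['moment'])
print(Rc.as_matrix()[:,2])
a=cams.capture("side");b=cams.capture("top")
def c(im,r0,c0): return cv2.resize(im[r0:r0+100,c0:c0+100,::-1],(400,400),interpolation=cv2.INTER_CUBIC)
cv2.imwrite("pics/f.png",np.hstack([c(a,120,210),c(b,120,180)]))
E
```

```text
6.7 [0.6932 0.0876 0.1578] 0.028447718121724898 41.54459059238434 [0.6414 8.6866 6.5175] [ 1.1515 -0.2244  0.5877]
[ 0.3752  0.0571 -0.9252]
```

View pics/f.png

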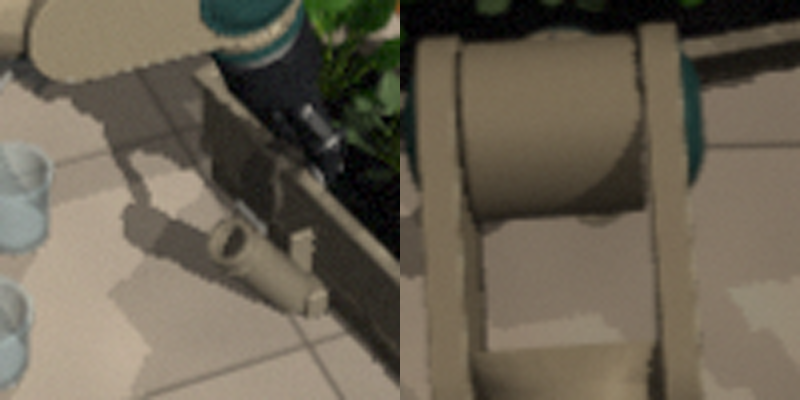

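The neck mouth is open at side (231,180) and the cap is held back over the planter. I release it and back out along the tool axis.

Call:
send_rows([
  {"x": 0,"y": 0,"z": 0,"wx": 0,"wy": 0,"wz": 0,"claw": -0.5},
  {"x": 0,"y": 0,"z": 0,"wx": 0,"wy": 0,"wz": 0,"claw": -0.5},
  {"x": 0,"y": 0,"z": 0,"wx": 0,"wy": 0,"wz": 0,"claw": -0.5},
  {"x": -0.1,"y": -0.015,"z": 0.25,"wx": 0,"wy": 0,"wz": 0,"claw": -0.5},
  {"x": -0.2,"y": -0.03,"z": 0.5,"wx": 0,"wy": 0,"wz": 0,"claw": -0.5},
  {"x": -0.5,"y": -0.2,"z": 0.9,"wx": 0,"wy": 0,"wz": 0,"claw": -1},
  {"x": -1,"y": -0.6,"z": 1,"wx": 0,"wy": 0,"wz": 0,"claw": -1},
  {"x": -1,"y": -1,"z": 1,"wx": 0,"wy": 0,"wz": 0,"claw": -1},
  {"x": -1,"y": -1,"z": 1,"wx": 0,"wy": 0,"wz": 0,"claw": -1},
])

```text
clock: 7.7
tool_pos: [0.59, -0.0205, 0.2571]
eef_rot: [0.191, -0.065, 0.979, 0.012]
contact_force: [-0.3, 0.3, 0.0]
finger_gap: 0.0856
gripper_force: 0.0
```

```bash
python3 - <<'E'
from mv import *
s,Rc=cur(); print(s['clock'],s['tool_pos'],s['finger_gap'],s['contact_force'])
obs=detect(["neck_mouth","neck_floor","cap_hinge","cap_lug"],n=2)
p,r=fitneck([.6113,.0732,.138,2.4],obs); print(p)
for (k,c,z,w),e in zip(obs,r[:-1].reshape(-1,2)): print(k,c,z,e)
down=toolrot(np.array([0,0,-1.]),np.array([.12,.993,0]))
print(need([.452,-.306,.30],down))
a=cams.capture("side");b=cams.capture("top")
def c(im,r0,c0): return cv2.resize(im[r0:r0+75,c0:c0+75,::-1],(400,400),interpolation=cv2.INTER_CUBIC)
cv2.imwrite("pics/g.png",np.hstack([c(a,140,240),c(b,120,195)]))
E
```

```text
7.7 [ 0.59   -0.0205  0.2571] 0.08555618954114527 [-0.2554  0.3478  0.0302]
[0.6107 0.0716 0.1446 2.335 ]
neck_mouth side [177.6 266.7] [2.3685 0.5289]
neck_floor side [193.1 280.9] [-0.6532  1.9894]
cap_hinge side [174.6 272.4] [-0.6579  0.3941]
cap_lug side [157.9 280.7] [0.2775 1.2549]
neck_mouth top [168.3 231.8] [ 0.7174 -1.908 ]
neck_floor top [152.4 228.1] [0.8467 0.7418]
cap_hinge top [162.6 227. ] [-2.2114  1.2523]
cap_lug top [144.2 226.2] [-0.3191 -1.5011]
neck_mouth side [178.1 266.5] [1.8685 0.7289]
neck_floor side [193.3 282.8] [-0.8532  0.0894]
cap_hinge side [176.  272.6] [-2.0579  0.1941]
neck_mouth top [166.1 229.6] [2.9174 0.292 ]
neck_floor top [153.1 229.8] [ 0.1467 -0.9582]
cap_hinge top [159.5 229.5] [ 0.8886 -1.2477]
cap_lug top [142.2 223.4] [1.6809 1.2989]
(array([-1.3914, -2.8998,  0.4438]), array([-0.0005,  0.0611, -0.0406]))
```

View pics/g.png

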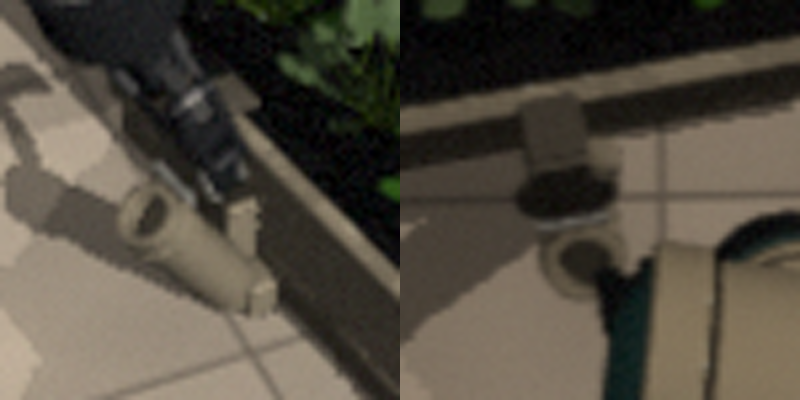

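The cap stands open at about 2.34 rad, with the mouth clear at side (268,180) and top (230,169). Next is the stick.

Call:
send_rows([
  {"x": -0.45,"y": -0.95,"z": 0.2,"wx": 0,"wy": 0.061,"wz": -0.0406,"claw": -1},
  {"x": -0.45,"y": -0.95,"z": 0.2,"wx": 0,"wy": 0.061,"wz": -0.0406,"claw": -1},
  {"x": -0.45,"y": -0.95,"z": 0.2,"wx": 0,"wy": 0.061,"wz": -0.0406,"claw": -1},
  {"x": -0.45,"y": -0.95,"z": 0.2,"wx": 0,"wy": 0.061,"wz": -0.0406,"claw": -1},
])

```text
clock: 9.2
tool_pos: [0.547, -0.1123, 0.2747]
eef_rot: [-0.001, 0.062, 0.998, 0.002]
contact_force: [0.3, 0.4, -0.5]
finger_gap: 0.0857
gripper_force: 0.0
```

Call:
send_rows([
  {"x": -0.45,"y": -0.95,"z": 0.2,"wx": 0,"wy": 0,"wz": 0,"claw": -1},
  {"x": -0.45,"y": -0.95,"z": 0.2,"wx": 0,"wy": 0,"wz": 0,"claw": -1},
  {"x": -0.45,"y": -0.95,"z": 0.2,"wx": 0,"wy": 0,"wz": 0,"claw": -1},
])

```text
clock: 9.5
tool_pos: [0.4999, -0.2089, 0.2966]
eef_rot: [0.002, 0.061, 0.998, 0.001]
contact_force: [0.3, 1.6, 0.7]
finger_gap: 0.0855
gripper_force: 0.0
```

```bash
python3 - <<'E'
from mv import *
s,Rc=cur(); print(s['clock'],s['tool_pos'])
print(tri((180.3,267.75),(168.75,229.5)))
down=toolrot(np.array([0,0,-1.]),np.array([.12,.993,0]))
print(need([.452,-.306,.30],down))
for n in ("stick_head","vase_rim"):
  A=[d["centre"] for d in (cams.capture("side"),cams.landmark_of(n,"side"))[1]]; B=[d["centre"] for d in (cams.capture("top"),cams.landmark_of(n,"top"))[1]]
  for a in A:
    for b in B:
      p,e=tri(a,b)
      if e<.02: print(n,np.round(a,1),np.round(b,1),p,e)
E
```

```text
9.5 [ 0.4999 -0.2089  0.2966]
(array([0.6126, 0.0727, 0.1115]), np.float64(0.0010175923826661324))
(array([-0.4792, -0.971 ,  0.0337]), array([-0.0002,  0.0007,  0.0004]))
stick_head [277.4 268.9] [224.  378.2] [ 0.4518 -0.3007  0.1774] 0.0035369942801013036
vase_rim [296.6 268.3] [227.4 371.3] [ 0.4474 -0.3074  0.0983] 0.00029492707107942745
```

Call:
send_rows([
  {"x": -0.48,"y": -0.95,"z": 0,"wx": 0,"wy": 0,"wz": 0,"claw": -1},
  {"x": -0.48,"y": -0.95,"z": 0,"wx": 0,"wy": 0,"wz": 0,"claw": -1},
  {"x": -0.48,"y": -0.95,"z": 0,"wx": 0,"wy": 0,"wz": 0,"claw": -1},
  {"x": -0.48,"y": -0.95,"z": 0,"wx": 0,"wy": 0,"wz": 0,"claw": -1},
  {"x": -0.48,"y": -0.95,"z": -0.3,"wx": 0,"wy": 0,"wz": 0,"claw": -1},
  {"x": -0.48,"y": -0.95,"z": -0.6,"wx": 0,"wy": 0,"wz": 0,"claw": -1},
  {"x": -0.48,"y": -0.95,"z": -0.6,"wx": 0,"wy": 0,"wz": 0,"claw": -1},
], newtons=60)

```text
clock: 10.6
tool_pos: [0.4527, -0.2984, 0.231]
eef_rot: [-0.003, 0.059, 0.998, 0.004]
contact_force: [0.2, 0.5, -1.1]
finger_gap: 0.0851
gripper_force: 0.0
```

```bash
python3 - <<'E'
from mv import *
s,Rc=cur(); print(s['clock'],s['tool_pos'],s['contact_force'])
a=cams.capture("side");b=cams.capture("top")
def c(im,r0,c0): return cv2.resize(im[r0:r0+75,c0:c0+75,::-1],(400,400),interpolation=cv2.INTER_CUBIC)
cv2.imwrite("pics/i.png",np.hstack([c(a,240,230),c(b,190,340)]))
E
```

```text
10.6 [ 0.4527 -0.2984  0.231 ] [ 0.1561  0.4935 -1.1471]
```

View pics/i.png

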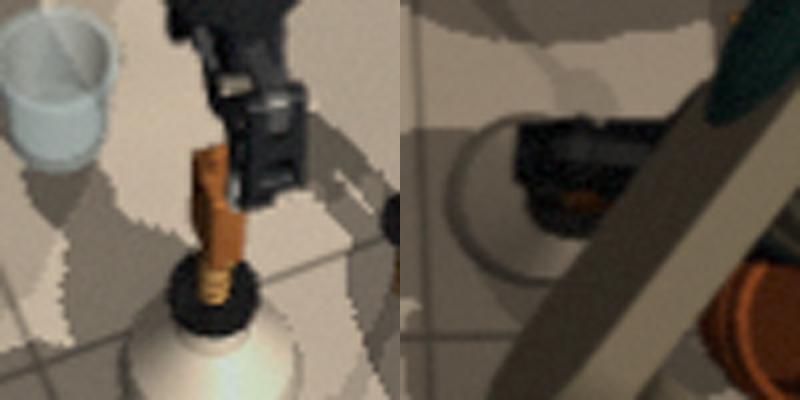

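The side view shows the near finger at crop (268,140), slightly right of the head at (218,205). In the top view the gripper body hides part of it. I check the offset numerically.

```bash
python3 - <<'E'
from mv import *
s,Rc=cur(); T=np.array(s['tool_pos'])
def cp(c,X):
    r=proj(c,X); o=(240,230) if c=="side" else (190,340); return ((r-o+.5)*5.333)[::-1].round(0)
for nm,l in (("tcp",(0,0,0)),("f+y",(0,.05,-.013)),("f-y",(0,-.05,-.013)),("f-y back3",(0,-.05,-.043)),("f+y back3",(0,.05,-.043))):
    X=T+Rc.apply(l); print(nm,X,cp("side",X),cp("top",X))
for X in ((.452,-.304,.21),(.452,-.304,.152),(.449,-.307,.105)): print(X,cp("side",np.array(X)),cp("top",np.array(X)))
E
```

```text
tcp [ 0.4538 -0.2998  0.2362] [221. 127.] [246. 178.]
f+y [ 0.4598 -0.2502  0.2494] [189.  23.] [140. 165.]
f-y [ 0.4479 -0.3495  0.249 ] [256. 203.] [372. 189.]
f-y back3 [ 0.4479 -0.3496  0.279 ] [259. 165.] [401. 187.]
f+y back3 [ 0.4597 -0.2503  0.2794] [191. -17.] [160. 162.]
(0.452, -0.304, 0.21) [219. 168.] [236. 185.]
(0.452, -0.304, 0.152) [215. 236.] [195. 189.]
(0.449, -0.307, 0.105) [210. 296.] [173. 198.]
```

Call:
send_rows([
  {"x": -0.015,"y": -0.05,"z": -0.2,"wx": 0,"wy": 0,"wz": 0,"claw": -1},
  {"x": -0.015,"y": -0.05,"z": -0.45,"wx": 0,"wy": 0,"wz": 0,"claw": -1},
  {"x": -0.015,"y": -0.05,"z": -0.7,"wx": 0,"wy": 0,"wz": 0,"claw": -1},
  {"x": -0.015,"y": -0.05,"z": -0.7,"wx": 0,"wy": 0,"wz": 0,"claw": -1},
  {"x": -0.015,"y": -0.05,"z": -0.7,"wx": 0,"wy": 0,"wz": 0,"claw": 1},
  {"x": -0.015,"y": -0.05,"z": -0.7,"wx": 0,"wy": 0,"wz": 0,"claw": 1},
  {"x": -0.015,"y": -0.05,"z": -0.7,"wx": 0,"wy": 0,"wz": 0,"claw": 1},
  {"x": -0.015,"y": -0.05,"z": -0.7,"wx": 0,"wy": 0,"wz": 0,"claw": 1},
  {"x": -0.015,"y": -0.05,"z": -0.7,"wx": 0,"wy": 0,"wz": 0,"claw": 1},
  {"x": -0.015,"y": -0.05,"z": -0.7,"wx": 0,"wy": 0,"wz": 0,"claw": 1},
], newtons=60)

```text
clock: 11.7
tool_pos: [0.4522, -0.3065, 0.1673]
eef_rot: [0.002, 0.061, 0.998, 0.001]
contact_force: [-1.4, -0.6, 4.8]
finger_gap: 0.0318
gripper_force: 59.7
```

Call:
send_rows([
  {"x": 0,"y": 0,"z": 0.2,"wx": 0,"wy": 0,"wz": 0,"claw": 1},
  {"x": 0,"y": 0,"z": 0.4,"wx": 0,"wy": 0,"wz": 0,"claw": 1},
  {"x": 0,"y": 0,"z": 0.6,"wx": 0,"wy": 0,"wz": 0,"claw": 1},
  {"x": 0,"y": 0,"z": 0.8,"wx": 0,"wy": 0,"wz": 0,"claw": 1},
  {"x": 0,"y": 0,"z": 1,"wx": 0,"wy": 0,"wz": 0,"claw": 1},
])

```text
clock: 12.2
tool_pos: [0.4515, -0.3059, 0.2663]
eef_rot: [0.0, 0.061, 0.998, 0.002]
contact_force: [0.1, -0.4, -0.8]
finger_gap: 0.0314
gripper_force: 59.4
```

Call:
send_rows([
  {"x": 0,"y": 0,"z": 0.35,"wx": 0,"wy": 0,"wz": 0,"claw": 1},
  {"x": 0,"y": 0,"z": 0.7,"wx": 0,"wy": 0,"wz": 0,"claw": 1},
  {"x": 0,"y": 0,"z": 0.9,"wx": 0,"wy": 0,"wz": 0,"claw": 1},
  {"x": 0,"y": 0,"z": 0.9,"wx": 0,"wy": 0,"wz": 0,"claw": 1},
  {"x": 0,"y": 0,"z": 0.9,"wx": 0,"wy": 0,"wz": 0,"claw": 1},
])

```text
clock: 12.7
tool_pos: [0.4516, -0.306, 0.3545]
eef_rot: [-0.0, 0.06, 0.998, 0.002]
contact_force: [-0.7, 0.4, -0.4]
finger_gap: 0.0309
gripper_force: 59.5
```

```bash
python3 - <<'E'
from mv import *
s,Rc=cur(); T=np.array(s['tool_pos']); print(s['clock'],T,s['finger_gap'],s['contact_force'])
a=cams.capture("side")
cv2.imwrite("pics/j.png",cv2.resize(a[190:330,190:340,::-1],(600,560),interpolation=cv2.INTER_CUBIC))
print("tip det",[(np.round(d["centre"],1),d["confidence"]) for d in cams.landmark_of("stick_tip","side")])
cams.capture("top");print("tip det",[(np.round(d["centre"],1),d["confidence"]) for d in cams.landmark_of("stick_tip","top")])
for d in(0,.03,.15): print(d,proj("side",T-[0,0,d]))
E
```

```text
12.7 [ 0.4516 -0.306   0.3545] 0.030917441799007375 [-0.6714  0.3775 -0.3752]
tip det [(array([340. , 224.5]), 0.71), (array([272.9, 265.8]), 0.57), (array([295.7, 308.2]), 0.49)]
tip det [(array([275.2, 368. ]), 0.68), (array([243.9, 217.2]), 0.68), (array([153.4, 229.3]), 0.67), (array([221.6, 384.2]), 0.66), (array([184.5, 354.4]), 0.55)]
0 [234.9146 272.7443]
0.03 [243.166  272.3012]
0.15 [272.9132 270.7109]
```

View pics/j.png

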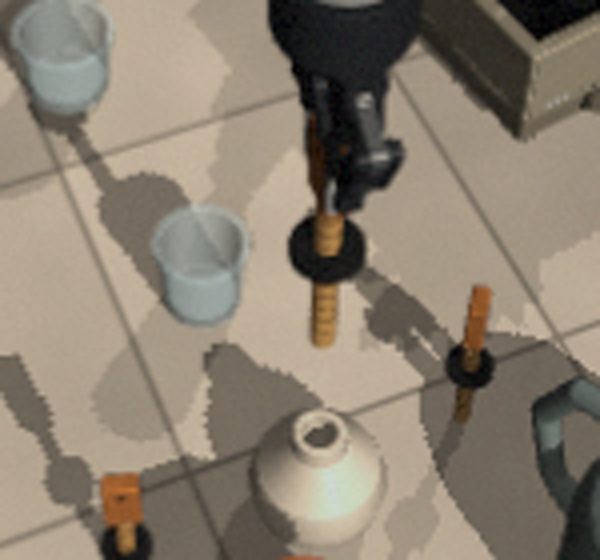

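The stick is held straight. Its tip is at side (270.7,275), matching the prediction, and the vase is undisturbed. Now I carry it to the neck.

```bash
python3 -c "
from mv import *
print(need([.5062,.0578,.30],tilt(35)))"
```

```text
(array([ 0.548 ,  3.6361, -0.5374]), array([ 0.0001, -0.0978,  0.0397]))
```

Call:
send_rows([
  {"x": 0,"y": 0.4,"z": 0,"wx": 0,"wy": 0,"wz": 0,"claw": 1},
  {"x": 0,"y": 0.9,"z": 0,"wx": 0,"wy": 0,"wz": 0,"claw": 1},
  {"x": 0,"y": 0.9,"z": 0,"wx": 0,"wy": 0,"wz": 0,"claw": 1},
])

```text
clock: 13.2
tool_pos: [0.4517, -0.2119, 0.3557]
eef_rot: [0.0, 0.058, 0.998, 0.002]
contact_force: [0.0, -0.3, -0.9]
finger_gap: 0.0314
gripper_force: 59.9
```

Call:
send_rows([
  {"x": 0.2,"y": 0.9,"z": 0,"wx": 0,"wy": -0.0978,"wz": 0.0397,"claw": 1},
  {"x": 0.2,"y": 0.9,"z": 0,"wx": 0,"wy": -0.0978,"wz": 0.0397,"claw": 1},
  {"x": 0.2,"y": 0.9,"z": 0,"wx": 0,"wy": -0.0978,"wz": 0.0397,"claw": 1},
  {"x": 0.2,"y": 0.9,"z": 0,"wx": 0,"wy": -0.0978,"wz": 0.0397,"claw": 1},
  {"x": 0.2,"y": 0.9,"z": 0,"wx": 0,"wy": -0.0978,"wz": 0.0397,"claw": 1},
  {"x": 0.2,"y": 0.9,"z": 0,"wx": 0,"wy": -0.0978,"wz": 0.0397,"claw": 1},
])

```text
clock: 13.8
tool_pos: [0.4705, -0.1264, 0.3542]
eef_rot: [0.301, -0.065, 0.951, 0.02]
contact_force: [0.2, -0.2, -0.5]
finger_gap: 0.0316
gripper_force: 60.1
```

Call:
send_rows([
  {"x": 0.15,"y": 0.4,"z": 0,"wx": 0,"wy": 0,"wz": 0,"claw": 1},
  {"x": 0.15,"y": 0.9,"z": -0.1,"wx": 0,"wy": 0,"wz": 0,"claw": 1},
  {"x": 0.15,"y": 0.9,"z": -0.1,"wx": 0,"wy": 0,"wz": 0,"claw": 1},
])

```text
clock: 14.1
tool_pos: [0.4866, -0.0307, 0.3444]
eef_rot: [0.3, -0.069, 0.951, 0.022]
contact_force: [0.2, -0.5, 0.1]
finger_gap: 0.0316
gripper_force: 60.2
```

Call:
send_rows([
  {"x": 0.2,"y": 0.4,"z": -0.1,"wx": 0,"wy": 0,"wz": 0,"claw": 1},
  {"x": 0.2,"y": 0.9,"z": -0.4,"wx": 0,"wy": 0,"wz": 0,"claw": 1},
  {"x": 0.2,"y": 0.9,"z": -0.4,"wx": 0,"wy": 0,"wz": 0,"claw": 1},
  {"x": 0.2,"y": 0.9,"z": -0.4,"wx": 0,"wy": 0,"wz": 0,"claw": 1},
  {"x": 0.2,"y": 0.9,"z": -0.4,"wx": 0,"wy": 0,"wz": 0,"claw": 1},
])

```text
clock: 14.6
tool_pos: [0.5071, 0.0532, 0.3065]
eef_rot: [0.301, -0.065, 0.951, 0.019]
contact_force: [-0.2, -0.5, -0.5]
finger_gap: 0.0312
gripper_force: 60.3
```

```bash
python3 - <<'E'
from mv import *
s,Rc=cur(); T=np.array(s['tool_pos']); print(s['clock'],T,s['finger_gap'],s['contact_force'])
M=np.array([.6115,.0727,.1145]); N=-tilt(35).apply([0,0,1]); print("N",N)
print(need(M+.18*N,tilt(35)),need(M+.04*N,tilt(35))[0])
a=cams.capture("side");b=cams.capture("top")
def c(im,r0,c0): return cv2.resize(im[r0:r0+100,c0:c0+75,::-1],(400,533),interpolation=cv2.INTER_CUBIC)
cv2.imwrite("pics/k.png",np.hstack([c(a,110,215),c(b,130,195)]))
z=Rc.apply([0,0,1])
for d in(.05,.155):
  for cc,o in(("side",(110,215)),("top",(130,195))): print(d,cc,((proj(cc,T+d*z)-o+.5)*5.333)[::-1], ((proj(cc,M)-o+.5)*5.333)[::-1])
E
```

```text
14.6 [0.5071 0.0532 0.3065] 0.03122560781074084 [-0.1609 -0.5271 -0.4761]
N [-0.5681 -0.0789  0.8192]
(array([ 0.0218,  0.053 , -0.4452]), array([0.0003, 0.0005, 0.0003])) [ 0.8172  0.1635 -1.592 ]
0.05 side [172.5557 235.2333] [281.6001 374.8218]
0.05 top [198.2979 318.4594] [186.5822 209.4687]
0.155 side [264.5091 311.4351] [281.6001 374.8218]
0.155 top [192.7788 217.1784] [186.5822 209.4687]
```

View pics/k.png

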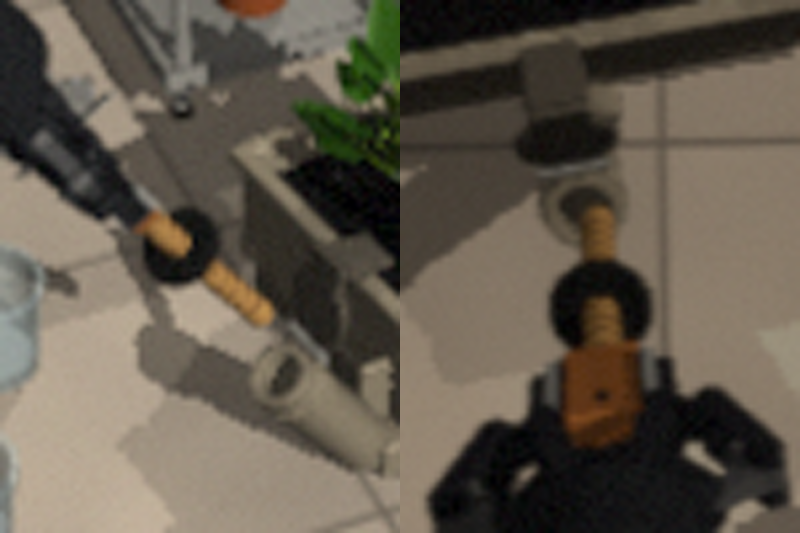

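The rod tip is at side crop (266,313) and the mouth at (281,377), matching the plan. In the top view the tip sits a few mm towards -y of the mouth, so I shift +y by 3 mm and enter.

Call:
send_rows([
  {"x": 0.022,"y": 0.083,"z": -0.25,"wx": 0,"wy": 0,"wz": 0,"claw": 1},
  {"x": 0.022,"y": 0.083,"z": -0.445,"wx": 0,"wy": 0,"wz": 0,"claw": 1},
  {"x": 0.022,"y": 0.083,"z": -0.445,"wx": 0,"wy": 0,"wz": 0,"claw": 1},
  {"x": 0.09,"y": 0.092,"z": -0.54,"wx": 0,"wy": 0,"wz": 0,"claw": 1},
  {"x": 0.155,"y": 0.101,"z": -0.637,"wx": 0,"wy": 0,"wz": 0,"claw": 1},
  {"x": 0.221,"y": 0.11,"z": -0.732,"wx": 0,"wy": 0,"wz": 0,"claw": 1},
  {"x": 0.221,"y": 0.11,"z": -0.732,"wx": 0,"wy": 0,"wz": 0,"claw": 1},
])

```text
clock: 15.4
tool_pos: [0.5289, 0.0649, 0.2303]
eef_rot: [0.3, -0.065, 0.952, 0.02]
contact_force: [0.3, -0.0, -1.2]
finger_gap: 0.0314
gripper_force: 60.3
```

```bash
python3 - <<'E'
from mv import *
s,Rc=cur(); T=np.array(s['tool_pos']); print(s['clock'],T,s['finger_gap'],s['contact_force'],s['moment'])
M=np.array([.6115,.0757,.1145]); N=-tilt(35).apply([0,0,1]); print((T-M)@N, need(M+.04*N,tilt(35)))
a=cams.capture("side");b=cams.capture("top")
def c(im,r0,c0): return cv2.resize(im[r0:r0+100,c0:c0+75,::-1],(400,533),interpolation=cv2.INTER_CUBIC)
cv2.imwrite("pics/l.png",np.hstack([c(a,110,215),c(b,130,195)]))
E
```

```text
15.4 [0.5289 0.0649 0.2303] 0.031366286820920665 [ 0.257  -0.0327 -1.2461] [-0.0372  0.3714 -0.0151]
0.14267180635367588 (array([ 0.5992,  0.0761, -0.8305]), array([ 0.0002, -0.0001,  0.0002]))
```

View pics/l.png

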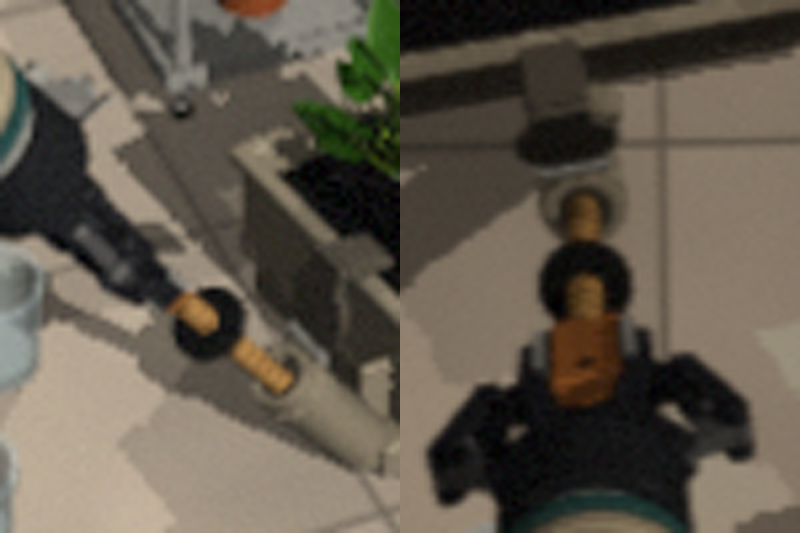

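The rod is 12 mm inside the mouth and centred, as predicted, with no contact force. I push on with force checks.

Call:
send_rows([
  {"x": 0.114,"y": 0.016,"z": -0.164,"wx": 0,"wy": 0,"wz": 0,"claw": 1},
  {"x": 0.227,"y": 0.032,"z": -0.328,"wx": 0,"wy": 0,"wz": 0,"claw": 1},
  {"x": 0.341,"y": 0.047,"z": -0.492,"wx": 0,"wy": 0,"wz": 0,"claw": 1},
  {"x": 0.398,"y": 0.055,"z": -0.574,"wx": 0,"wy": 0,"wz": 0,"claw": 1},
  {"x": 0.398,"y": 0.055,"z": -0.574,"wx": 0,"wy": 0,"wz": 0,"claw": 1},
])

```text
clock: 16.0
tool_pos: [0.5684, 0.0706, 0.174]
eef_rot: [0.3, -0.066, 0.951, 0.02]
contact_force: [-0.3, 0.2, -1.5]
finger_gap: 0.0313
gripper_force: 60.3
```

Call:
send_rows([
  {"x": 0.04,"y": 0.006,"z": -0.057,"wx": 0,"wy": 0,"wz": 0,"claw": 1},
  {"x": 0.08,"y": 0.011,"z": -0.115,"wx": 0,"wy": 0,"wz": 0,"claw": 1},
  {"x": 0.114,"y": 0.016,"z": -0.164,"wx": 0,"wy": 0,"wz": 0,"claw": 1},
  {"x": 0.114,"y": 0.016,"z": -0.164,"wx": 0,"wy": 0,"wz": 0,"claw": 1},
])

```text
clock: 16.4
tool_pos: [0.5801, 0.0721, 0.1584]
eef_rot: [0.301, -0.066, 0.951, 0.02]
contact_force: [-0.1, -0.6, -0.8]
finger_gap: 0.0316
gripper_force: 60.3
```

```bash
python3 - <<'E'
from mv import *
s,Rc=cur(); T=np.array(s['tool_pos']); print(s['clock'],T,s['contact_force'],s['moment'])
M=np.array([.6115,.0757,.1145]); N=-tilt(35).apply([0,0,1]); print((T-M)@N, need(M+.04*N,tilt(35))[0], N@s['contact_force'])
E
```

```text
16.4 [0.5801 0.0721 0.1584] [-0.1422 -0.6494 -0.8383] [-0.0034  0.3275  0.0075]
0.0540163424313926 [ 0.0863  0.0041 -0.1109] -0.5546742226889908
```

Call:
send_rows([
  {"x": 0.023,"y": 0.003,"z": -0.033,"wx": 0,"wy": 0,"wz": 0,"claw": 1},
  {"x": 0.045,"y": 0.006,"z": -0.066,"wx": 0,"wy": 0,"wz": 0,"claw": 1},
  {"x": 0.068,"y": 0.009,"z": -0.098,"wx": 0,"wy": 0,"wz": 0,"claw": 1},
  {"x": 0.068,"y": 0.009,"z": -0.098,"wx": 0,"wy": 0,"wz": 0,"claw": 1},
])

```text
clock: 16.8
tool_pos: [0.587, 0.073, 0.1489]
eef_rot: [0.301, -0.066, 0.951, 0.02]
contact_force: [-3.1, -0.9, 3.0]
finger_gap: 0.0315
gripper_force: 60.8
```

Call:
send_rows([
  {"x": 0.017,"y": 0.002,"z": -0.025,"wx": 0,"wy": 0,"wz": 0,"claw": 1},
  {"x": 0.017,"y": 0.002,"z": -0.025,"wx": 0,"wy": 0,"wz": 0,"claw": 1},
])

```text
clock: 17.0
tool_pos: [0.5899, 0.0732, 0.1503]
eef_rot: [0.304, -0.066, 0.95, 0.02]
contact_force: [-16.0, -2.8, 19.1]
finger_gap: 0.0313
gripper_force: 58.2
```

Call:
send_rows([
  {"x": 0,"y": 0,"z": 0,"wx": 0,"wy": 0,"wz": 0,"claw": 1},
  {"x": 0,"y": 0,"z": 0,"wx": 0,"wy": 0,"wz": 0,"claw": 1},
])

```text
clock: 17.2
tool_pos: [0.5899, 0.0732, 0.1503]
eef_rot: [0.304, -0.066, 0.95, 0.02]
contact_force: [-15.2, -2.9, 18.8]
finger_gap: 0.0315
gripper_force: 58.2
```

```bash
python3 - <<'E'
from mv import *
s,Rc=cur(); T=np.array(s['tool_pos']); print(s['clock'],T,s['contact_force'])
M=np.array([.6115,.0757,.1145]); N=-tilt(35).apply([0,0,1]); print((T-M)@N, N@s['contact_force'])
E
```

```text
17.2 [0.5899 0.0732 0.1503] [-15.2336  -2.9341  18.8447]
0.04180423319059304 24.322696614890788
```

The stick has stopped firmly at 24 N, at about 113–115 mm depth, so it has bottomed out. I ease off, release and retract.

Call:
send_rows([
  {"x": -0.01,"y": -0.001,"z": 0.015,"wx": 0,"wy": 0,"wz": 0,"claw": 1},
  {"x": -0.01,"y": -0.001,"z": 0.015,"wx": 0,"wy": 0,"wz": 0,"claw": -0.6},
  {"x": -0.01,"y": -0.001,"z": 0.015,"wx": 0,"wy": 0,"wz": 0,"claw": -0.6},
  {"x": -0.01,"y": -0.001,"z": 0.015,"wx": 0,"wy": 0,"wz": 0,"claw": -0.6},
  {"x": -0.01,"y": -0.001,"z": 0.015,"wx": 0,"wy": 0,"wz": 0,"claw": -0.6},
  {"x": -0.15,"y": -0.02,"z": 0.2,"wx": 0,"wy": 0,"wz": 0,"claw": -0.6},
  {"x": -0.3,"y": -0.04,"z": 0.43,"wx": 0,"wy": 0,"wz": 0,"claw": -0.6},
  {"x": -0.5,"y": -0.07,"z": 0.7,"wx": 0,"wy": 0,"wz": 0,"claw": -0.6},
  {"x": -0.7,"y": -0.1,"z": 1,"wx": 0,"wy": 0,"wz": 0,"claw": -0.6},
  {"x": -0.7,"y": -0.1,"z": 1,"wx": 0,"wy": 0,"wz": 0,"claw": -0.6},
])

```text
clock: 18.2
tool_pos: [0.5188, 0.0632, 0.2522]
eef_rot: [0.306, -0.066, 0.95, 0.02]
contact_force: [-0.0, 0.2, 0.8]
finger_gap: 0.0687
gripper_force: 0.0
```

Call:
send_rows([
  {"x": -0.6,"y": -0.1,"z": 0.8,"wx": 0,"wy": 0,"wz": 0,"claw": -0.6},
  {"x": -0.8,"y": -0.1,"z": 0.8,"wx": 0,"wy": 0,"wz": 0,"claw": -0.6},
  {"x": -0.8,"y": -0.1,"z": 0.8,"wx": 0,"wy": 0,"wz": 0,"claw": -0.6},
  {"x": -0.8,"y": -0.1,"z": 0.8,"wx": 0,"wy": 0,"wz": 0,"claw": -0.6},
])

```text
clock: 18.6
tool_pos: [0.4383, 0.0532, 0.3286]
eef_rot: [0.303, -0.065, 0.95, 0.02]
contact_force: [-0.2, 0.5, -0.3]
finger_gap: 0.0683
gripper_force: 0.0
```

```bash
python3 - <<'E'
from mv import *
s,Rc=cur(); T=np.array(s['tool_pos']); print(s['clock'],T,s['contact_force'])
M=np.array([.6118,.0735,.1145]); N=-tilt(35).apply([0,0,1]); H=M+.056*N
for c in("side","top"):
    im=cams.capture(c); cv2.imwrite(f"pics/z_{c}.png",im[:,:,::-1])
    print(c,"expected head",proj(c,H),[(np.round(d["centre"],1),round(d["confidence"],2)) for d in cams.landmark_of("stick_head",c)])
    print(" lug",[(np.round(d["centre"],1),round(d["confidence"],2)) for d in cams.landmark_of("cap_lug",c)],proj(c,pts([.611,.072,.14,2.35])["cap_lug"]))
    hs=cv2.cvtColor(im,cv2.COLOR_RGB2HSV); m=(hs[...,0]<16)&(hs[...,1]>120)&(hs[...,2]>60)
    r=proj(c,H).astype(int); w=np.argwhere(m[r[0]-25:r[0]+25,r[1]-20:r[1]+20])+r-[25,20]; print(" orange n",len(w),w.min(0),w.max(0),w.mean(0))
    for d in(.085,.027,.01): print("  axis",d,proj(c,M+d*N))
    g=hs[r[0]-25:r[0]+25,r[1]-20:r[1]+20]
    k=np.argwhere(g[...,2]<32)+r-[25,20]; k=k[np.linalg.norm(k-proj(c,M+.005*N),axis=1)<14]; print("  dark",len(k),k.mean(0),"ring exp",proj(c,M+.005*N))
for nm in("pot","vase_rim","wateringcan","terracotta"):
    for c in("side","top"): print(nm,c,[np.round(d["centre"],1).tolist() for d in cams.landmark_of(nm,c)])
E
```

```text
18.6 [0.4383 0.0532 0.3286] [-0.2131  0.5062 -0.315 ]
side expected head [172.8785 258.8941] [(array([313.3, 217.7]), 0.7), (array([268.3, 310.1]), 0.47), (array([173.1, 253.9]), 0.46), (array([194.8, 282.1]), 0.43)]
 lug [(array([157.5, 280.1]), 0.75)] [158.1428 282.2223]
 orange n 123 [168 248] [182 265] [175.3089 256.7805]
  axis 0.085 [169.2271 254.3319]
  axis 0.027 [176.4102 263.3073]
  axis 0.01 [178.4273 265.828 ]
  dark 65 [180.4769 265.5231] ring exp [179.0133 266.5604]
top expected head [177.5242 229.6636] [(array([178.6, 227.8]), 0.74), (array([282.3, 384.4]), 0.64), (array([179.4, 367.2]), 0.51)]
 lug [(array([144.9, 224.6]), 0.77), (array([232.8, 301. ]), 0.38)] [143.5096 224.5937]
 orange n 189 [172 224] [189 236] [181.1164 229.873 ]
  axis 0.085 [182.4667 229.9275]
  axis 0.027 [172.8327 229.4131]
  axis 0.01 [170.1917 229.272 ]
  dark 135 [165.4444 227.9852] ring exp [169.4296 229.2313]
pot side [[263.3, 242.1], [174.4, 215.1], [365.1, 265.0], [208.9, 206.0]]
pot top [[218.2, 171.4], [232.1, 298.3], [244.8, 218.8]]
vase_rim side [[296.0, 267.0]]
vase_rim top [[227.0, 372.1]]
wateringcan side [[344.4, 354.8]]
wateringcan top [[166.5, 410.1]]
terracotta side [[367.5, 264.6]]
terracotta top [[252.6, 402.2], [209.2, 401.2], [121.2, 222.6]]
```

```bash
python3 -c "
from workcell import arm
print(arm.sign_off())"
```

```text
the job is handed in; nothing more can be done
None
```

I handed the job in: the cap is open at about 2.34 rad and the dipstick stands released in the neck, bottomed out at 24 N and about 113–115 mm depth, but the ring's 0.029 mark was not measured directly, and I viewed 12 pictures against the limit of 10; network detections of the vase, glass pots, can and terracotta are unchanged to within a few pixels.

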